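Run the push-down spice grinder

TASK

Set the tall steel grinder cup upright, black foot down, in the round well of the white spice grinder, and press the cup all the way down so that the sprung pad in the well is fully depressed, and keep it down for a good second. Then let it come back up, let go, and leave the cup standing upright in the well.

Things in the scene. Friction and masses are not known exactly. Their poses are not given: they have to be found in the camera images.
- cup_mid (a point): Centre of the closed grinder cup, half-way up its 120 mm; z runs up its axis. Loose, round, plain steel, 58 mm across and straight-sided from 16 to 108 mm above its underside, narrower closed top, black foot 54 mm across (lowest 16 mm); 0.15 to 0.29 kg. Starts upright on the counter, among a short steel canister (64 mm, black lid), a white-capped spice shaker and a wooden mill.
- grinder: The grinder: white round motor base fixed to the counter left or right of the jars, 148 mm across the foot; origin at the centre of its underside, z up. In its top an open round well, 80 mm inner diameter, rim 88 mm above the counter, with the pad as its floor. (The low white box with a round steel plate, 38 mm high, is a kitchen scale.)
- pad_top (a point): Centre of the top face of the grinder's flat black sprung pad, 76 mm across, at the bottom of the well; moves with the pad, z up. The face is 84 mm above the counter (4 mm below the rim) when up, 72 mm (16 mm below the rim) when fully depressed.
- pad (a joint): How far the pad is pressed down, in m: 0 is up, 0.012 is fully depressed against its stop. A damped spring pushes it up with about 4.5 N at the top and 10 N at the bottom, so the cup's weight alone does not move it and it comes back up by itself.
There are look-alikes about, which are no part of the job. Leave any green or orange look-alike of the part that bears cup_mid alone.

How it is judged:
On the way:
1. the cup stands upright in the grinder's well and holds the pad fully down (at least 10.5 of its 12 mm) for 0.7 s (horizontal distance between cup_mid and pad_top below 0.016 m and angle between cup_mid's own z axis and vertical below 0.17 rad and z of cup_mid in the frame of pad_top between 0.054 and 0.066 m and value of joint pad above 0.0105 m), for 0.7 s.
At the end, for the whole second after the job is handed in: The cup stands by itself in the grinder's well on the pad (within 16 mm of its centre, its centre 54 to 66 mm above the pad's face), upright within about 10 degrees, and the pad has come back up (less than 3 mm down) (horizontal distance between cup_mid and pad_top below 0.016 m and angle between cup_mid's own z axis and vertical below 0.17 rad and z of cup_mid in the frame of pad_top between 0.054 and 0.066 m and value of joint pad below 0.003 m); the robot touches nothing.
It also fails if it takes over 40 s, if anything falls off the work surface, if the arm or the gripper's body presses on something with over 40 N, if the wrist force passes 120 N, or if a joint passes its speed limit or range.

ROBOT

A 7-joint arm with a two-finger parallel gripper is mounted at the origin on the work surface. World frame = base frame: x ahead of the robot, y to its left, z up, the work surface at z = 0. Lengths are in m, angles in rad, forces in N, time in s.
With the tool pointing down it reaches from about 0.4 to 0.875 m from the base axis. Payload 19.3 kg.
Tool frame: the origin (TCP) lies midway between the tips of the shut fingers; the grasp point (between the pads) lies 19 mm behind it; x points along the fingers, y is the direction in which the jaws open and shut, and the axes are right-handed (so a half turn about x gives the same grasp; the last joint's range is limited). The gripper opens to 85 mm and grips with 20 to 120 N. Pads are 22 mm wide; open, the fingers measure 114 mm over their backs; the gripper's body (76 mm by 85 mm) begins 54 mm behind the grasp point. The pads swing forward as they close: fully open they stand 13 mm farther back than shut.
Start: joints at [-1.17, 0.521, -0.036, 1.599, 0.021, 1.021, -0.113], TCP at [0.284, 0.557, 0.199] pointing down, gripper open.
Joint ranges: [-2.91, 2.91], [-0.3, 2.13], [-1.5, 1.42], [0.17, 2.43], [-1.26, 4.41], [0.16, 1.93], [-2.52, 2.52]. Speed limits (rad/s): [1.89, 1.89, 2.39, 2.39, 3.01, 3.01, 3.01].

INTERFACE

Orientations are given as [roll, pitch, yaw] about the fixed x, y, z axes, in that order (R = Rz(yaw) Ry(pitch) Rx(roll)).
In Python, from workcell import telemetry, vision, workorder gives the robot as it stands. The module is installed in compiled form; this text tells all that it offers.
- The arm moves only by the tool play_rows, never from a script. Its argument "deltas" is a list of rows, each a list of 7 numbers: the shift along the world's x, y, z in mm, then the turn, a rotation vector about the world's x, y, z in degrees, then the finger opening in mm, from 0 to 85.4. In form: [[x, y, z, wx, wy, wz, jaw], ...]. A call has 1 to 8 rows; each row shifts and turns the commanded pose from where the row before left it; what a row does not reach is not made up. A row lasts 1/8 s, in which the tool goes at most 62.5 mm and 10.7 degrees, less where a joint would pass 70% of its speed; a pose out of reach is approached as far as the arm can. A call with a gripper value outside its range is refused whole. The fingers move at their own pace and stop on an object; "grip_force" is the grip in N (left out, the last holds). Time passes only in rows, so rows that do not move let the fingers close. It gives the time, the measured TCP pose, the force and the opening at its end, in the units of the state.
- telemetry.observe(): the state, without advancing time (a new reading comes with each control period).
- vision.grab_frame(name): name is "side" or "top" or "wrist"; returns the picture (420x560x3 uint8, red, green, blue); there is no depth.
- vision.camera_info(name): a dict with "mtx" (3x3 intrinsics, pixels), "rvec" (rotation vector, rad) and "tvec" (3), from world to camera coordinates, as OpenCV has them. Camera axes: x right, y down, z forward; pixel columns grow to the right and rows downward; lengths in m; the calibration is good to about 2 mm. A picture is of the moment at which its call begins: read the wrist's pose just before it. camera_info takes no time and is no camera call; for the wrist camera it gives the pose at the moment of the call.
- workorder.job_done(): hands the job in, once; it reports no verdict.
The state is a dict: "clock": time; "qpos": joint angles; "qd": joint speeds; "joint_efforts": joint torques, N m; "position": TCP position; "tool_rot": TCP orientation; "force": force on the tool from outside, world axes, zero at the start; "moment": the same for the moment, N m; "grip_width": finger opening in m.
Only numpy, scipy, OpenCV 4.12 (cv2) and the standard library are available. Lean on these libraries where they do the work, as an engineer would, in place of code of your own. Each camera call takes 0.05 s, during which the arm holds its last target. There are 200 camera calls.

## Working session

There is one attempt and no reset: what is moved stays moved. The work goes in short steps, Python scripts to look and compute and a tool call to move; the robot and the scene stay as the last step left them, time stands still between calls to the robot, and variables do not carry over. Pictures are saved under pics/ and viewed, about 8 in all and at most 12, crops included, and the job is handed in when it is done.

Besides the shell and the picture viewer there is one more tool, called by a JSON object that holds its "api" and its "payload", one argument or row to a line. play_rows: Moves the arm, as the interface text tells. Its arguments: {"type":"object","properties":{"deltas":{"type":"array","items":{"type":"array","items":{"type":"number"}}},"grip_force":{"type":"number"}},"required":["deltas"]}

```bash
mkdir -p pics
cat > h.py <<'E'
import numpy as np, cv2
from workcell import telemetry, vision, workorder
def save(cam,fn):
    im=vision.grab_frame(cam); cv2.imwrite('pics/'+fn,im[:,:,::-1]); return im
def ray(cam,u,v,z,info=None):
    i=info or vision.camera_info(cam); K=np.array(i['mtx'],float);R=cv2.Rodrigues(np.array(i['rvec'],float))[0];t=np.array(i['tvec'],float).ravel()
    d=R.T@np.linalg.solve(K,[u,v,1.]); c=-R.T@t
    return c+d*(z-c[2])/d[2]
def proj(cam,p):
    i=vision.camera_info(cam); return cv2.projectPoints(np.array([p],float),np.array(i['rvec'],float),np.array(i['tvec'],float),np.array(i['mtx'],float),None)[0].ravel()
E
python3 - <<'E'
from h import *
a=save('top','top0.png');b=save('side','side0.png')
s=telemetry.observe();print(s)
for c in('top','side'):
    i=vision.camera_info(c);R=cv2.Rodrigues(np.array(i['rvec'],float))[0];print(c,-R.T@np.ravel(i['tvec']),i['mtx'][0][0])
E
```

```text
{'clock': 0.1, 'qpos': array([-1.17016251,  0.52195937, -0.03629511,  1.59994072,  0.0211742 ,
        1.02111403, -0.11281173]), 'qd': array([-0.00232269, -0.00022625, -0.00151947, -0.00135721, -0.0001462 ,
        0.00067739,  0.00065911]), 'joint_efforts': array([ 4.32041968e-03, -9.28476548e+01,  1.98462121e+00, -3.70531762e+01,
        1.82099396e-02,  5.55989012e-03,  6.66053734e-05]), 'position': array([0.28340817, 0.55667116, 0.19808425]), 'tool_rot': array([-1.50602251,  1.56975888, -1.97692075]), 'force': array([ 0.03037724, -0.67389578,  0.88667271]), 'moment': array([-0.02590754, -0.01027523, -0.00599199]), 'grip_width': 0.0855548942988607}
top [ 0.38875186 -0.01943466  0.84338654] 433.7858484952988
side [ 0.16242353 -0.71248704  0.65615158] 443.96197617308945
```

View pics/top0.png

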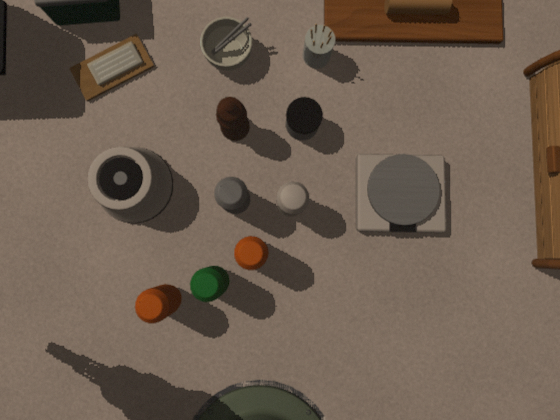

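View pics/side0.png

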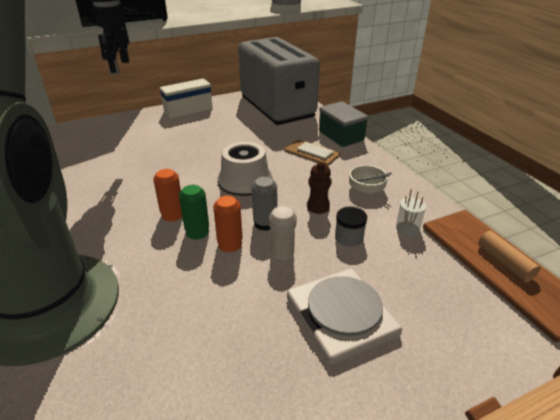

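Top view: the upright candidates are the steel-grey tall cup (232,194), white shaker (292,198), short black-lidded canister (304,118), wooden mill (233,118), and the green and orange look-alikes (209,284), (251,253), (157,303). The steel one, at (264,203) in the side view with a black foot, fits the description. The white round grinder with the open well is at (121,179), and the scale is at (402,190). I'll confirm with a crop and measure.

Run:
```python
from h import *
a=cv2.imread('pics/top0.png');b=cv2.imread('pics/side0.png')
A=cv2.resize(a[130:240,80:260],None,fx=4,fy=4,interpolation=2)
B=cv2.resize(b[130:260,200:320],None,fx=3.385,fy=3.385,interpolation=2)
h=min(A.shape[0],B.shape[0]);A=cv2.resize(A,(440,270));B=cv2.resize(B,(250,270));cv2.imwrite('pics/c0.png',cv2.resize(np.hstack([A,B]),(790,309)))
# well dark disc
g=cv2.cvtColor(a,6)
m=((g<60)*255).astype(np.uint8);m[:, :85]=0;m[:,160:]=0;m[:145]=0;m[215:]=0
n,l,st,ce=cv2.connectedComponentsWithStats(m)
for k in range(1,n):
    if st[k][4]>100:print(st[k],ce[k])
print('gray',g[178,95:160:3],g[194,205:260:3])
for z in(.084,.088):print(ray('top',121,178,z))
print('cup top',ray('top',231,193,.12))
for u in(250,264,278):print('side',ray('side',u,220,0.03))
c=ray('top',231,193,.12);print(proj('side',[c[0],c[1],.12]),proj('side',[c[0],c[1],0]),proj('top',[c[0],c[1],0]))
```

```text
[108 151  52  64 971] [147.20803296 192.83831102]
[  97  156   46   44 1425] [119.30877193 177.49263158]
gray [122  44  27  29  27  29  65  92  90  90  92  30  26  28  30  28 116 129
 127  51  49  46] [113 112 113 100  89  92  93  90  88  84  87  89  68  43  37  55  56  89
 114]
[0.51126756 0.24775978 0.084     ]
[0.51062222 0.24635235 0.088     ]
cup top [0.48213702 0.05012123 0.12      ]
side [0.44740606 0.04466319 0.03      ]
side [0.4765575  0.03097799 0.03      ]
side [0.50570378 0.01729521 0.03      ]
[262.06209768 182.4059064 ] [263.1427427  224.88857133] [236.75691329 200.93175177]
```

View pics/c0.png

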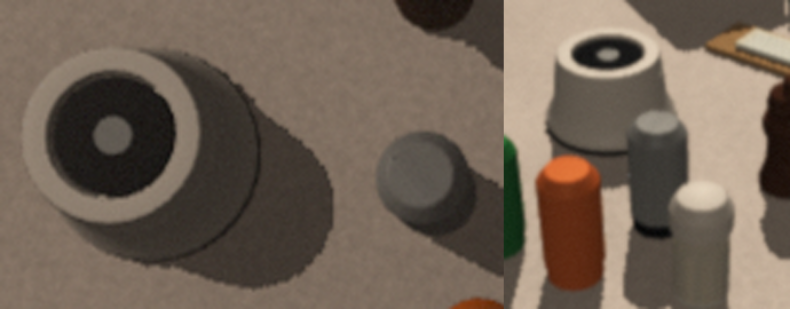

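The crop confirms it: steel cup with black foot, closed top centre about (230,191) in the top view. The grinder well's centre is about (120,178). Next I check the tool axes and the neighbours.

Run:
```python
from h import *
from scipy.spatial.transform import Rotation as Ro
s=telemetry.observe();print(Ro.from_euler('xyz',s['tool_rot']).as_matrix().round(3))
for n,u,v,z in[('cup',229.6,191.2,.12),('cup108edge',232,193.5,.108),('shaker',292,197,.1),('orange',250,252,.12),('green',206,284,.12),('mill',232,110,.12),('can',304,116,.07),('pad',120,178,.084),('rim',119.7,177.7,.088)]:
    print(n,ray('top',u,v,z).round(3))
i=vision.camera_info('wrist');R=cv2.Rodrigues(np.array(i['rvec'],float))[0];print(-R.T@np.ravel(i['tvec'])-s['position'],R)
```

```text
[[-0.     0.454  0.891]
 [-0.001  0.891 -0.454]
 [-1.    -0.001  0.   ]]
cup [0.485 0.053 0.12 ]
cup108edge [0.483 0.05  0.108]
shaker [ 0.479 -0.053  0.1  ]
orange [0.384 0.017 0.12 ]
green [0.331 0.088 0.12 ]
mill [0.625 0.051 0.12 ]
can [ 0.632 -0.076  0.07 ]
pad [0.511 0.25  0.084]
rim [0.511 0.249 0.088]
[-0.06692587  0.03445913  0.17482662] [[ 0.45391258  0.89104553 -0.00111077]
 [ 0.85200628 -0.43365975  0.29329936]
 [ 0.26086139 -0.13407865 -0.95602001]]
```

{"api": "play_rows", "payload": {
  "deltas": [
    [10,-25,5,0,0,0,85],
    [17,-42,5,0,0,0,85],
    [17,-42,5,0,0,0,85],
    [17,-42,5,0,0,0,85],
    [17,-42,0,0,0,0,85],
    [17,-42,0,0,0,0,85],
    [17,-42,0,0,0,0,85],
    [17,-42,0,0,0,0,85]
  ],
  "grip_force": 60
}}

```text
clock: 1.1
position: [0.4128, 0.2365, 0.2185]
tool_rot: [-2.185, 1.571, -2.655]
force: [0.9, 0.2, 0.1]
grip_width: 0.085
```

{"api": "play_rows", "payload": {
  "deltas": [
    [17,-42,0,0,0,0,85],
    [17,-42,0,0,0,0,85],
    [17,-42,0,0,0,0,85],
    [14,-39,0,0,0,0,85],
    [8,-20,0,0,0,0,85],
    [0,0,0,0,0,0,85]
  ]
}}

```text
clock: 1.85
position: [0.4857, 0.0515, 0.2184]
tool_rot: [-1.745, 1.57, -2.219]
force: [-0.5, 1.0, -0.5]
grip_width: 0.0852
```

Run:
```python
from h import *
s=telemetry.observe();print(s['clock'],s['position'],s['tool_rot'],s['force'])
im=save('wrist','w0.png')
for z in(.12,.108,0): print(z,proj('wrist',[.485,.052,z]))
```

```text
1.85 [0.48565984 0.05149516 0.21836303] [-1.74509555  1.57012129 -2.21854751] [-0.53978043  1.04048393 -0.52691191]
0.12 [282.60134492 202.83248642]
0.108 [282.65479703 198.79076769]
0 [282.99718284 172.901662  ]
```

View pics/w0.png

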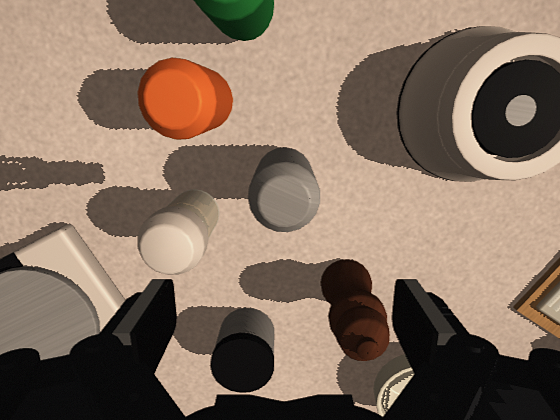

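The wrist view shows the cup's top face centred near (285,201) and the grinder pad's steel hub near (521,110). No neighbour is within the finger span.

Run:
```python
from h import *
print('cup',ray('wrist',285,200,.12).round(4),ray('wrist',284,197,.108).round(4));print('pad',ray('wrist',521,110,.084).round(4), 'rim width', ray('wrist',453,110,.088),ray('wrist',590,107,.088))
print(proj('wrist',[.511,.249,.084]))
```

```text
cup [0.4838 0.0546 0.12  ] [0.4842 0.0536 0.108 ]
pad [0.5119 0.2515 0.084 ] rim width [0.48635893 0.20173222 0.088     ] [0.53308555 0.29820168 0.088     ]
[517.65242412 110.43577378]
```

{"api": "play_rows", "payload": {
  "deltas": [
    [-2,2,-15,0,0,0,85],
    [0,0,-30,0,0,0,85],
    [0,0,-30,0,0,0,85],
    [0,0,-30,0,0,0,85],
    [0,0,-25,0,0,0,85],
    [0,0,-18,0,0,0,85],
    [0,0,-10,0,0,0,85],
    [0,0,0,0,0,0,85]
  ]
}}

```text
clock: 2.9
position: [0.4832, 0.0555, 0.0603]
tool_rot: [-2.63, 1.57, -3.1]
force: [0.3, -0.9, 0.5]
grip_width: 0.0848
```

{"api": "play_rows", "payload": {
  "deltas": [
    [0,0,0,0,0,0,70],
    [0,0,0,0,0,0,62],
    [0,0,0,0,0,0,50],
    [0,0,0,0,0,0,40],
    [0,0,0,0,0,0,40],
    [0,0,0,0,0,0,40]
  ],
  "grip_force": 60
}}

```text
clock: 3.65
position: [0.4842, 0.0548, 0.0616]
tool_rot: [0.571, 1.569, 0.1]
force: [-2.4, -2.5, 15.9]
grip_width: 0.0557
```

{"api": "play_rows", "payload": {
  "deltas": [
    [0,0,5,0,0,0,40],
    [0,0,20,0,0,0,40],
    [0,0,25,0,0,0,40],
    [0,0,25,0,0,0,40],
    [0,0,25,0,0,0,40],
    [0,0,15,0,0,0,40],
    [0,0,0,0,0,0,40]
  ]
}}

```text
clock: 4.53
position: [0.4839, 0.0551, 0.1762]
tool_rot: [0.793, 1.569, 0.322]
force: [-0.1, -0.1, -2.2]
grip_width: 0.0553
```

Run:
```python
from h import *
s=telemetry.observe();print(s['clock'],s['position'],s['grip_width'],s['force'],s['moment'])
w=save('wrist','w1.png');b=save('side','s1.png')
cv2.imwrite('pics/c1.png',np.hstack([cv2.resize(w[:,:,::-1],(400,300)),cv2.resize(b[40:265,130:430,::-1],(400,300))]))
```

```text
4.525 [0.4838703  0.05512341 0.17618136] 0.055305568186470117 [-0.10221404 -0.08352496 -2.19350158] [ 0.00894097  0.03296164 -0.01139662]
```

View pics/c1.png

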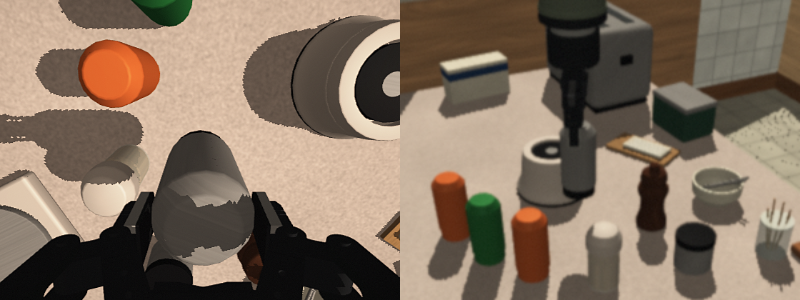

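The cup is held upright and lifted clear, and the measured weight is about 2.2 N. Next I carry it over the well.

{"api": "play_rows", "payload": {
  "deltas": [
    [2,14,5,0,0,0,40],
    [4,28,5,0,0,0,40],
    [5,36,0,0,0,0,40],
    [5,36,0,0,0,0,40],
    [5,36,0,0,0,0,40],
    [4,28,0,0,0,0,40],
    [3,18,0,0,0,0,40],
    [0,0,0,0,0,0,40]
  ]
}}

```text
clock: 5.62
position: [0.5112, 0.2523, 0.1851]
tool_rot: [-2.378, 1.57, -2.847]
force: [-0.3, -0.7, -2.8]
grip_width: 0.0552
```

Run:
```python
from h import *
s=telemetry.observe();print(s['clock'],s['position'],s['grip_width'],s['force'],s['moment'])
w=save('wrist','w2.png');b=save('side','s2.png')
p=s['position'];zb=p[2]-.0616
print('foot expected side',proj('side',[p[0],p[1],zb]),'pad',proj('side',[.5115,.2505,.084]),'wrist pad',proj('wrist',[.5115,.2505,.084]),'cup top exp',proj('wrist',[p[0],p[1],zb+.12]))
u=proj('side',[.5115,.2505,.12]).astype(int);x,y=u[0]-50,u[1]-50;print(x,y)
cv2.imwrite('pics/c2.png',np.hstack([cv2.resize(w[:,:,::-1],(400,300)),cv2.resize(b[y:y+75,x:x+100,::-1],(400,300),interpolation=2)]))
```

```text
5.625 [0.51120503 0.2522988  0.18510317] 0.05520882283510188 [-0.32315004 -0.7460954  -2.80482581] [-0.06803585  0.02918814 -0.00917683]
foot expected side [240.87927971 139.56883227] pad [241.99787072 153.4585641 ] wrist pad [284.08542243 201.70911643] cup top exp [288.08275838 316.45218518]
191 91
```

View pics/c2.png

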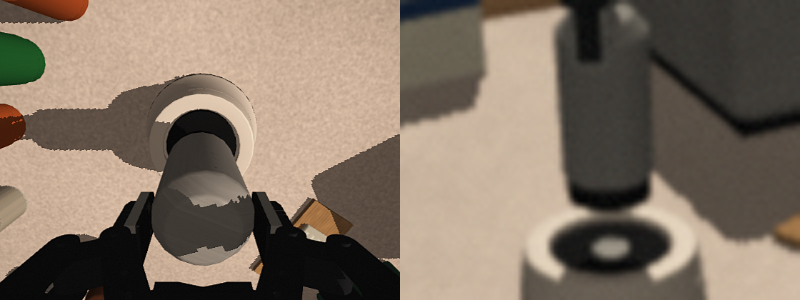

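The cup hangs above the well. In the side view its foot is at about (243,140) and the pad hub at about (244,153), so they line up within 1–2 mm. I lower it to contact first.

{"api": "play_rows", "payload": {
  "deltas": [
    [0,-1,-8,0,0,0,40],
    [0,0,-14,0,0,0,40],
    [0,0,-10,0,0,0,40],
    [0,0,-5,0,0,0,40],
    [0,0,-3,0,0,0,40],
    [0,0,0,0,0,0,40]
  ],
  "grip_force": 80
}}

```text
clock: 6.48
position: [0.5116, 0.2499, 0.1457]
tool_rot: [-0.477, 1.571, -0.948]
force: [-1.3, -1.1, 1.8]
grip_width: 0.0545
```

{"api": "play_rows", "payload": {
  "deltas": [
    [0,0,-2,0,0,0,40],
    [0,0,-2,0,0,0,40],
    [0,0,-2,0,0,0,40],
    [0,0,0,0,0,0,40]
  ]
}}

```text
clock: 6.98
position: [0.5116, 0.2501, 0.1396]
tool_rot: [1.236, 1.571, 0.765]
force: [-1.1, -1.3, 5.2]
grip_width: 0.0551
```

Contact came at about z = 0.146, and the force matches the spring, with roughly 6 mm pressed. I keep pressing to the stop.

{"api": "play_rows", "payload": {
  "deltas": [
    [0,0,-2,0,0,0,40],
    [0,0,-2,0,0,0,40],
    [0,0,-1.5,0,0,0,40],
    [0,0,-1,0,0,0,40],
    [0,0,0,0,0,0,40]
  ]
}}

```text
clock: 7.6
position: [0.5119, 0.2499, 0.1338]
tool_rot: [0.821, 1.57, 0.35]
force: [-2.4, -4.3, 14.9]
grip_width: 0.0547
```

{"api": "play_rows", "payload": {
  "deltas": [
    [0,0,-1,0,0,0,40],
    [0,0,0,0,0,0,40]
  ]
}}

```text
clock: 7.85
position: [0.5123, 0.2498, 0.1336]
tool_rot: [0.8, 1.569, 0.328]
force: [-6.2, -5.6, 28.2]
grip_width: 0.0547
```

It is on the stop: 28 N, with no further travel. I hold it there.

{"api": "play_rows", "payload": {
  "deltas": [
    [0,0,0,0,0,0,40],
    [0,0,0,0,0,0,40],
    [0,0,0,0,0,0,40],
    [0,0,0,0,0,0,40],
    [0,0,0,0,0,0,40],
    [0,0,0,0,0,0,40],
    [0,0,0,0,0,0,40],
    [0,0,0,0,0,0,40]
  ]
}}

```text
clock: 8.85
position: [0.5123, 0.2498, 0.1336]
tool_rot: [0.808, 1.569, 0.336]
force: [-6.9, -7.0, 28.4]
grip_width: 0.0546
```

{"api": "play_rows", "payload": {
  "deltas": [
    [0,0,0,0,0,0,40],
    [0,0,0,0,0,0,40],
    [0,0,0,0,0,0,40],
    [0,0,0,0,0,0,40]
  ]
}}

```text
clock: 9.35
position: [0.5123, 0.2498, 0.1336]
tool_rot: [0.789, 1.569, 0.318]
force: [-5.7, -6.9, 28.0]
grip_width: 0.0545
```

Run:
```python
from h import *
s=telemetry.observe();print(s['clock'],s['position'],s['grip_width'],s['force'])
w=save('wrist','w3.png');b=save('side','s3.png')
cv2.imwrite('pics/c3.png',np.hstack([cv2.resize(w[:,:,::-1],(400,300)),cv2.resize(b[105:195,185:305,::-1],(400,300),interpolation=2)]))
```

```text
9.35 [0.51227127 0.24979699 0.13361791] 0.05449808531017268 [-5.68199006 -6.92788889 28.00662989]
```

View pics/c3.png

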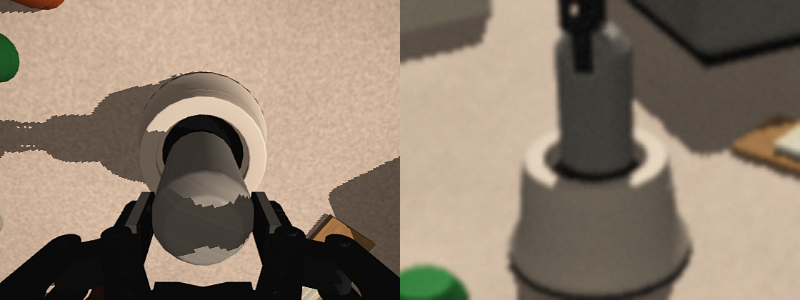

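It is seated inside the well, upright and fully down, with travel of 12.1 mm from contact. I've held it for over 1.5 s and now let it up slowly.

{"api": "play_rows", "payload": {
  "deltas": [
    [0,0,0,0,0,0,40],
    [0,0,2,0,0,0,40],
    [0,0,3,0,0,0,40],
    [0,0,3,0,0,0,40],
    [0,0,3,0,0,0,40],
    [0,0,2,0,0,0,40],
    [0,0,1,0,0,0,40],
    [0,0,0,0,0,0,40]
  ]
}}

```text
clock: 10.45
position: [0.5115, 0.2501, 0.1461]
tool_rot: [2.025, 1.571, 1.554]
force: [0.4, -0.5, 1.3]
grip_width: 0.0546
```

{"api": "play_rows", "payload": {
  "deltas": [
    [0,0,0,0,0,0,56],
    [0,0,0,0,0,0,59],
    [0,0,0,0,0,0,64],
    [0,0,0,0,0,0,72],
    [0,0,0,0,0,0,85],
    [0,0,0,0,0,0,85],
    [0,0,0,0,0,0,85],
    [0,0,0,0,0,0,85]
  ],
  "grip_force": 20
}}

```text
clock: 11.45
position: [0.5115, 0.25, 0.1461]
tool_rot: [1.002, 1.571, 0.531]
force: [0.4, -0.2, -0.6]
grip_width: 0.085
```

{"api": "play_rows", "payload": {
  "deltas": [
    [0,0,10,0,0,0,85],
    [0,0,20,0,0,0,85],
    [0,0,30,0,0,0,85],
    [0,0,30,0,0,0,85],
    [0,0,30,0,0,0,85],
    [0,0,20,0,0,0,85],
    [0,0,10,0,0,0,85],
    [0,0,0,0,0,0,85]
  ]
}}

```text
clock: 12.45
position: [0.5116, 0.25, 0.2965]
tool_rot: [1.025, 1.57, 0.554]
force: [-0.0, -1.7, -0.3]
grip_width: 0.085
```

Run:
```python
from h import *
s=telemetry.observe();print(s['clock'],s['position'],s['grip_width'],s['force'])
w=save('wrist','w4.png');b=save('side','s4.png')
print('top exp wrist',proj('wrist',[.5115,.2505,.204]),'side',proj('side',[.5115,.2505,.204]),proj('side',[.5115,.2505,.084]))
cv2.imwrite('pics/c4.png',np.hstack([cv2.resize(w[:,:,::-1],(400,300)),cv2.resize(b[105:195,185:305,::-1],(400,300),interpolation=2)]))
```

```text
12.45 [0.5116069  0.2500351  0.29645801] 0.0849506881377149 [-0.03286525 -1.68733551 -0.29307612]
top exp wrist [284.7246464  205.26682145] side [239.60486083 110.24580467] [241.99787072 153.4585641 ]
```

View pics/c4.png

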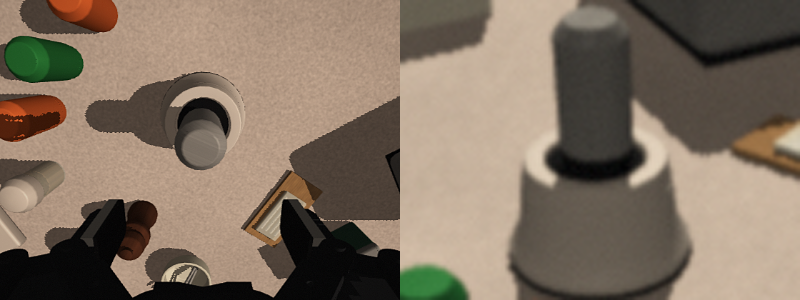

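The cup stands upright and centred. Its top in the wrist view is at about (284,206), against an expected (285,205), and the black foot shows higher in the well than when pressed. The gripper is clear, so I hand in.

```bash
python3 -c "
from h import *
print(workorder.job_done())"
```

```text
the job is handed in; nothing more can be done
None
```

The steel cup is standing upright in the grinder's well with the pad back up, and I handed the job in at about 12.5 s on the robot's clock.

- **Press:** I gripped the cup at mid-height, lowered it into the well and pushed it onto the pad's stop. It travelled about 12 mm from first contact and ended at 28 N with no further movement. I held it there for about 1.5 s.
- **Release:** I let the cup rise with the pad, opened the gripper and backed off upward to about 90 mm clear of the cup.
- **Last checks:** The final pictures show the cup upright, with its top within 1–2 pixels of where a centred cup on the raised pad should appear. The gripper was open and clear of everything. The force reading was near zero apart from a small 1.7 N sideways value, which I took as noise.
- **One mismatch:** The gripper read 55 mm on the 58 mm cup throughout. The grip held without visible slip, so I didn't pursue it.

The pad's position can't be read directly. That it went fully down and came back up is judged from the height, force and pictures.

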